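# Take the magnifier from its dock and hold it level over the setting stand

### The arm

A 6-joint arm with a two-finger parallel gripper is mounted at the origin on the work surface. World frame = base frame: x ahead of the robot, y to its left, z up, the work surface at z = 0. Lengths are in m, angles in degrees, forces in N, time in s.
With the tool pointing down it reaches from about 0.375 to 0.925 m from the base axis. Payload 5.7 kg.
Tool frame: the origin (TCP) lies on the mounting face of the last link; the fingertips stand 173 mm ahead of it and the grasp point (between the pads) lies 155 mm ahead of it; z points along the fingers, y is the line along which they close (so a half turn about z gives the same grasp; the last joint's range is limited). The gripper opens to 85 mm and grips with 20 to 120 N. Pads are 22 mm wide; open, the fingers measure 114 mm over their backs; the gripper's body (76 mm by 85 mm) begins 54 mm behind the grasp point. The pads swing forward as they close: fully open they stand 13 mm farther back than shut.
Start: joints at [69.15, 20.558, 86.54, -0, 72.909, -6.595], TCP at [0.148, 0.582, 0.405] pointing down, gripper open.
Joint ranges: [-170.27, 170.27], [-57.76, 135], [12.27, 136.19], [-55.21, 235.2], [11.17, 155.16], [-170.74, 170.74]. Speed limits (degrees/s): [136.94, 136.94, 180, 180, 180, 180].

### API

Orientations are given as [roll, pitch, yaw] about the fixed x, y, z axes, in that order (R = Rz(yaw) Ry(pitch) Rx(roll)).
In Python, from bench import manip gives the robot as it stands. The module is installed in compiled form; this text tells all that it offers.
- The arm moves only by the tool servo_tool, never from a script. Its argument "steps" is a list of rows, each an object of numbers: "hand": the closure, from 0 (fully open) to 1 (shut); "dx", "dy", "dz": the shift along the world's x, y, z in m; "yaw": the turn about the world's z in rad. A call has 1 to 20 rows; each row shifts and turns the commanded pose from where the row before left it; what a row does not reach is not made up. A row lasts 1/10 s, in which the tool goes at most 50 mm and 8.59 degrees, less where a joint would pass 70% of its speed; a pose out of reach is approached as far as the arm can. A call with a gripper value outside its range is refused whole. The fingers move at their own pace and stop on an object; the grip force is fixed at half the most. Time passes only in rows, so rows that do not move let the fingers close. It gives the time, the measured TCP pose, the force, the opening and the grip force at its end, in the units of the state.
- manip.get_obs(): the state, without advancing time (a new reading comes with each control period).
- manip.camera(name): name is "side" or "top" or "wrist"; returns a dict with "image" (420x560x3 uint8, red, green, blue), "fx", "fy", "cx", "cy" (pixels), "k1" (the pictures are not rectified: a ray, as slopes to the right and down, at radius r is drawn at 1 + k1 r^2 times it, then the intrinsics apply), "R" (3x3) and "t" (3): a world point X has camera coordinates R X + t. Camera axes: x right, y down, z forward; pixel columns grow to the right and rows downward; lengths in m; the calibration is good to about 2 mm. A picture is of the moment at which its call begins. There is no depth.
- manip.sign_off(): hands the job in; it is judged then, once.
The state is a dict: "t": time; "qpos": joint angles; "qvel": joint speeds; "joint_torque": joint torques, N m; "eef_pos": TCP position; "tool_rot": TCP orientation; "wrist_force": force on the tool from outside, world axes, zero at the start; "ft_torque": the same for the moment, N m; "finger_gap": opening from 0.0 (shut) to 1.0 (fully open); "grip_force": force on a finger pad.
Only numpy, scipy, OpenCV 4.12 (cv2) and the standard library are available. Lean on these libraries where they do the work, as an engineer would, in place of code of your own. Each camera call takes 0.05 s, during which the arm holds its last target. There are 200 camera calls.

### The job

Turn the red latch knob a quarter turn clockwise, so that its steel finger no longer covers the magnifier on the grey dock. Then grip the magnifier at its balance point (the yellow band on its bar), lift it out and carry it, level all the way, over the aluminium setting stand without touching the stand. Finish while still holding it there, level and motionless, its pin straight above the blue post's socket with the tip about 4 cm over the mouth, and its lens straight above the ball vise; leave the other things on the bench where they are.

Things in the scene. Friction and masses are not known exactly. Their poses are not given: they have to be found in the camera images.
- magnifier: Loose offset magnifier, 0.5 kg, lying on the dock: dark steel bar 12 mm wide (y), 16 mm high, along x; heavy steel lens ring (64 mm outside, 22 mm high) centred at x = +58 mm; hub (20 mm) with a 10 mm pin pointing down at x = -122 mm, tip at z = -22 mm. Origin: on the underside of bar and ring, below the balance point, 46 mm above the bench. z up. The bar is free to grip from x = -25 to +20 mm.
- magnifier_balance (a point): The balance point (centre of mass within 2 mm along the bar), mid-section of the bar, 8 mm above its underside, at the centre of a yellow band 20 mm long. Axes as the magnifier's. On the dock it is 54 mm above the bench.
- magnifier_pin (a point): Centre of the tip of the magnifier's pin (10 mm diameter, 22 mm long below the bar). Axes as the magnifier's.
- magnifier_lens (a point): Centre of the lens ring, at the height of its underside. Axes as the magnifier's.
- dock: Fixed dock: grey base plate 270 x 100 x 12 mm, a black saddle under the bar (20 mm long, at x = -45 mm; cheeks rise 8 mm past the bar's underside, 3 mm of play each side), a round black rest (58 mm) under the lens ring; both 46 mm high. Origin: on the bench, below the magnifier's balance point; x along the magnifier from pin to lens, z up.
- latch (a joint): Angle of the red latch knob about its upright pin on the dock (rad): 0 = its steel finger lies square across the bar, 3 mm over the bar's top; grows clockwise seen from above; stop at 1.7. From about 1.2 the magnifier is free to rise. Turns against about 0.06 N m of friction and stays where it is left.
- latch_grip (a point): On the latch knob's axis at the height to grip, 86 mm above the bench (dock x = -80, y = +34 mm). The red grip is a bar 12 mm wide (own x), 40 mm long (own y), from 72 to 96 mm above the bench; z up. Under it the steel finger, 10 mm wide, 7 mm thick, reaches 40 mm from the axis towards own -y. The point turns with the knob.
- stand: Fixed setting stand: aluminium base plate 270 x 100 x 12 mm, blue socket post (32 mm diameter, 85 mm high) at x = -122 mm, steel ball vise with brass jaws (74 mm high) at x = +58 mm. Origin: on the bench, between them; x from post to vise, z up. When the magnifier is rightly placed its origin is straight above the stand's and its axes are parallel to the stand's.
- stand_socket (a point): Centre of the mouth of the blue post's socket (16 mm hole), 85 mm above the bench.
- stand_vise (a point): Centre of the vise's top, between the brass jaws, 74 mm above the bench.
- jar: Bystander: glass jar with blue cap, 42 mm diameter, 55 mm high; origin under its centre.
- graver: Bystander: graver with a wooden handle, 140 mm long, lying along its x.
- cup: Bystander: white ceramic cup, 52 mm diameter, 50 mm high; origin under its centre.
- knobwax: Bystander: orange wax holder, 48 mm diameter, 50 mm high; origin under its centre.
Things that resemble listed ones, but are neither listed nor needed, are in the scene too. What is meant by the magnifier is not brown or orange, and is the larger of those in its own colour.

How it is judged:
By the outcome, as a careful person would: the job done as asked, in the order asked, and still so for the second after the job is handed in, while the arm keeps its last pose, push and grip.
It also fails if it takes over 58 s, if anything falls off the work surface, if the arm or the gripper's body presses on something with over 40 N, if the wrist force passes 120 N, or if a joint passes its speed limit or range.

## Working session

There is one attempt and no reset: what is moved stays moved. The work goes in short steps, Python scripts to look and compute and a tool call to move; the robot and the scene stay as the last step left them, time stands still between calls to the robot, and variables do not carry over. Pictures are saved under pics/ and viewed, at most 10 in all, crops included, and the job is handed in when it is done.

Besides the shell and the picture viewer there is one more tool, called after ">>>" in YAML: its name, and indented under it one key for each argument. servo_tool: Moves the arm, as the interface text tells. Its arguments: {"type":"object","properties":{"steps":{"type":"array"}},"required":["steps"]}

```bash
mkdir -p pics; cat > h.py <<'E'
import numpy as np, cv2, pickle
from bench import manip
def snap(n,f):
    c=manip.camera(n); cv2.imwrite('pics/'+f+'.png',c['image'][:,:,::-1]); pickle.dump(c,open('pics/'+f+'.pkl','wb')); return c
def load(f): return pickle.load(open('pics/'+f+'.pkl','rb'))
def ray(c,u,v):
    d=np.array([(u-c['cx'])/c['fx'],(v-c['cy'])/c['fy']]); s=d.copy()
    for _ in range(20): s=d/(1+c['k1']*(s@s))
    R=np.array(c['R']);return -R.T@np.array(c['t']), R.T@np.array([s[0],s[1],1])
def atz(c,u,v,z):
    o,d=ray(c,u,v); return o+d*(z-o[2])/d[2]
def proj(c,X):
    p=np.array(c['R'])@np.array(X)+np.array(c['t']); s=p[:2]/p[2]; s=s*(1+c['k1']*(s@s))
    return np.array([c['fx']*s[0]+c['cx'],c['fy']*s[1]+c['cy']])
E
python3 - <<'E'
from h import *
for n in ['top','side']:
    c=snap(n,n+'0'); print(n,ray(c,c['cx'],c['cy']),c['fx'],c['k1'])
print(manip.get_obs())
E
```

```text
top (array([ 0.45254583, -0.00182042,  1.48272677]), array([ 0.07263605, -0.00594096, -0.99734082])) 518.3140798151906 -0.1265968275751179
side (array([ 0.05057727, -0.85062122,  0.63316924]), array([ 0.43052956,  0.75905762, -0.48833988])) 402.86402993040264 -0.020519414816928778
{'t': 0.1, 'qpos': array([ 6.91517413e+01,  2.05949549e+01,  8.65927333e+01, -2.16099625e-03,
        7.29089224e+01, -6.59698047e+00]), 'qvel': array([ 0.01829548, -0.04905942, -0.09891662,  0.02569966, -0.01465743,
       -0.01094633]), 'joint_torque': array([ 2.61111618e-04, -5.28662539e+01, -2.79347312e+01, -1.03101311e-04,
        5.01521616e-03, -1.74627860e-05]), 'eef_pos': array([0.14762576, 0.58122036, 0.40392583]), 'tool_rot': array([-1.79903792e+02, -9.04826447e-03,  1.65749351e+02]), 'wrist_force': array([ 0.13109447, -0.69460028,  0.72702218]), 'ft_torque': array([-0.02720173,  0.03197307,  0.00141028]), 'grip_force': 0.0, 'finger_gap': 0.9983447308956465}
```

View pics/top0.png

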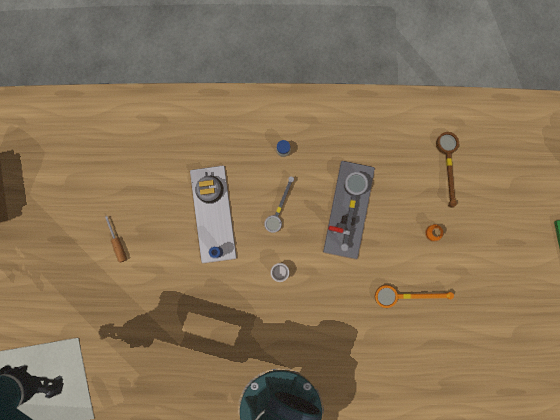

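View pics/side0.png

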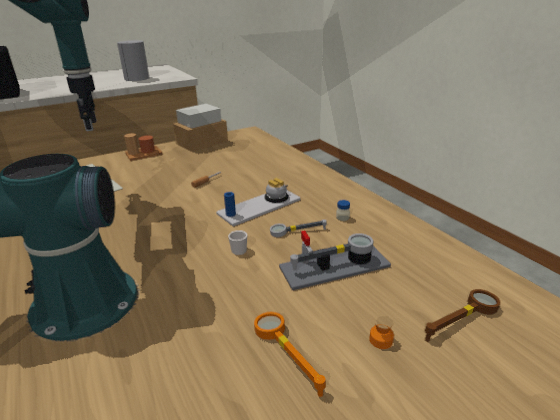

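The top view shows the dock (grey plate around (349,210), lens (357,183), yellow band (352,204), red knob (340,229)) and the stand (plate around (213,213), post (215,253), vise (209,188)). I'll enlarge both.

```bash
python3 - <<'E'
from h import *
i=cv2.imread('pics/top0.png')
a=cv2.resize(i[155:265,315:385],None,fx=5.4,fy=5.4,interpolation=cv2.INTER_CUBIC)
b=cv2.resize(i[155:265,180:250],None,fx=5.4,fy=5.4,interpolation=cv2.INTER_CUBIC)
cv2.imwrite('pics/crop0.png',np.hstack([a,b])); print(a.shape)
c=load('top0')
for n,u,v,z in [('lens',357,183,.068),('band',352,204,.062),('hub',345,247,.062),('knob',340,229,.096),('post',215,253,.085),('vise',209,188,.074)]:print(n,atz(c,u,v,z).round(4))
E
```

```text
(594, 378, 3)
lens [ 0.6433 -0.2076  0.068 ]
band [ 0.5855 -0.1943  0.062 ]
hub [ 0.4669 -0.1747  0.062 ]
knob [ 0.5148 -0.1571  0.096 ]
post [0.4483 0.1787 0.085 ]
vise [0.6258 0.1993 0.074 ]
```

View pics/crop0.png

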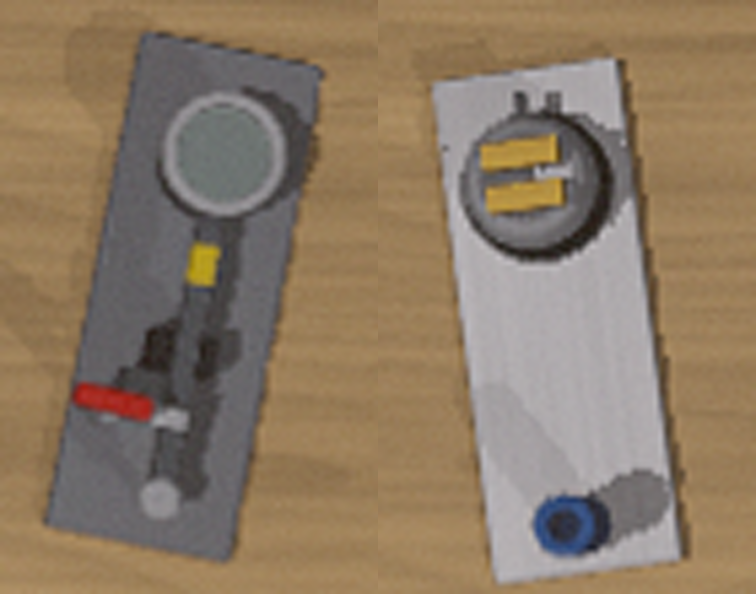

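```bash
python3 - <<'E'
from h import *
c=load('top0')
def P(x,y,z,off): return atz(c,off+(x+.5)/5.4-.5,155+(y+.5)/5.4-.5,z)
def yaw(d): return np.degrees(np.arctan2(d[1],d[0])).round(2)
for nm,off,dx,cor,pts in [('dock',315,0,[(143,33),(323,72),(230,560),(47,523)],[(223,153,.068),(160,498,.062),(203,264,.062),(113,400,.096)]),('stand',180,378,[(433,84),(617,60),(686,558),(498,582)],[(523,174,.08),(566,523,.085)])]:
    q=[P(x-dx,y,.012,off) for x,y in cor]
    p=[P(x-dx,y,z,off) for x,y,z in pts]
    print(nm,'corner yaw',yaw(q[0]-q[3]),yaw(q[1]-q[2]),yaw(q[0]-q[1])-90,'centre',np.mean(q,0).round(4))
    print(np.round(p,4).tolist(),'axis',yaw(p[0]-p[1]),np.linalg.norm((p[0]-p[1])[:2]))
    e=(p[0]-p[1])[:2];e/=np.linalg.norm(e); m=(p[0]+p[1])[:2]/2+32e-3*e; print('origin',m.round(4), 'from centre',(np.mean(q,0)[:2]+.032*e).round(4))
    n=np.array([-e[1],e[0]])
    if nm=='dock': print('latch',(m-.08*e+.034*n).round(4))
E
```

```text
dock corner yaw -11.1 -11.12 -11.730000000000004 centre [ 0.5751 -0.1928  0.012 ]
[[0.6434, -0.2045, 0.068], [0.4674, -0.1725, 0.062], [0.587, -0.1948, 0.062], [0.5156, -0.145, 0.096]] axis -10.3 0.17889839463791826
origin [ 0.5869 -0.1942] from centre [ 0.6065 -0.1985]
latch [ 0.5143 -0.1465]
stand corner yaw 8.52 8.67 7.700000000000003 centre [0.5597 0.1958 0.012 ]
[[0.6283, 0.2056, 0.08], [0.4525, 0.1803, 0.085]] axis 8.17 0.1776392458068318
origin [0.5721 0.1975] from centre [0.5914 0.2003]
```

>>> servo_tool:
  steps:
    - {"hand": 0,"dx": 0.01,"dy": -0.018,"dz": 0,"yaw": -0.04}
    - {"hand": 0,"dx": 0.018,"dy": -0.036,"dz": 0,"yaw": -0.077}
    - {"hand": 0,"dx": 0.018,"dy": -0.036,"dz": 0,"yaw": -0.077}
    - {"hand": 0,"dx": 0.018,"dy": -0.036,"dz": 0,"yaw": -0.077}
    - {"hand": 0,"dx": 0.018,"dy": -0.036,"dz": 0,"yaw": -0.077}
    - {"hand": 0,"dx": 0.018,"dy": -0.036,"dz": 0,"yaw": -0.077}
    - {"hand": 0,"dx": 0.018,"dy": -0.036,"dz": 0,"yaw": -0.077}
    - {"hand": 0,"dx": 0.018,"dy": -0.036,"dz": 0,"yaw": -0.077}
    - {"hand": 0,"dx": 0.018,"dy": -0.036,"dz": 0,"yaw": -0.077}
    - {"hand": 0,"dx": 0.018,"dy": -0.036,"dz": 0,"yaw": -0.077}
    - {"hand": 0,"dx": 0.018,"dy": -0.036,"dz": 0,"yaw": -0.077}
    - {"hand": 0,"dx": 0.018,"dy": -0.036,"dz": 0,"yaw": -0.077}
    - {"hand": 0,"dx": 0.018,"dy": -0.036,"dz": 0,"yaw": -0.077}
    - {"hand": 0,"dx": 0.018,"dy": -0.036,"dz": 0,"yaw": -0.077}
    - {"hand": 0,"dx": 0.018,"dy": -0.036,"dz": 0,"yaw": -0.077}
    - {"hand": 0,"dx": 0.018,"dy": -0.036,"dz": 0,"yaw": -0.077}
    - {"hand": 0,"dx": 0.018,"dy": -0.036,"dz": 0,"yaw": -0.077}
    - {"hand": 0,"dx": 0.018,"dy": -0.036,"dz": 0,"yaw": -0.077}
    - {"hand": 0,"dx": 0.018,"dy": -0.036,"dz": 0,"yaw": -0.077}
    - {"hand": 0,"dx": 0.018,"dy": -0.036,"dz": 0,"yaw": -0.077}

```text
t: 2.1
eef_pos: [0.5, -0.1221, 0.4043]
tool_rot: [-180.0, -0.0, 79.4]
wrist_force: [0.4, 0.7, 0.4]
finger_gap: 1.0
grip_force: 0.0
```

>>> servo_tool:
  steps:
    - {"hand": 0,"dx": 0.015,"dy": -0.03,"dz": 0,"yaw": -0.01}
    - {"hand": 0,"dx": 0,"dy": -0.015,"dz": -0.015,"yaw": 0}
    - {"hand": 0}
    - {"hand": 0}

```text
$.steps[2]: bad value
```

```bash
python3 - <<'E'
from h import *
c=snap('wrist','w1'); o=manip.get_obs(); print(o['eef_pos'],o['tool_rot'],ray(c,c['cx'],c['cy']),c['fx'],c['k1'])
for X in [(.5148,-.146,.096),(.586,-.1945,.062)]: print(proj(c,X))
i=cv2.imread('pics/w1.png');cv2.imwrite('pics/w1b.png',cv2.resize(i,(800,600),interpolation=cv2.INTER_CUBIC))
E
```

```text
[ 0.50333761 -0.12696326  0.40479869] [179.73812418   0.2341342   79.12991084] (array([ 0.51284628, -0.05556047,  0.37237801]), array([-0.05070962, -0.2646748 , -0.96300352])) 303.79716248012056 -0.03461185667803558
[302.75514687 224.08767882]
[372.21735315 244.61549   ]
```

View pics/w1b.png

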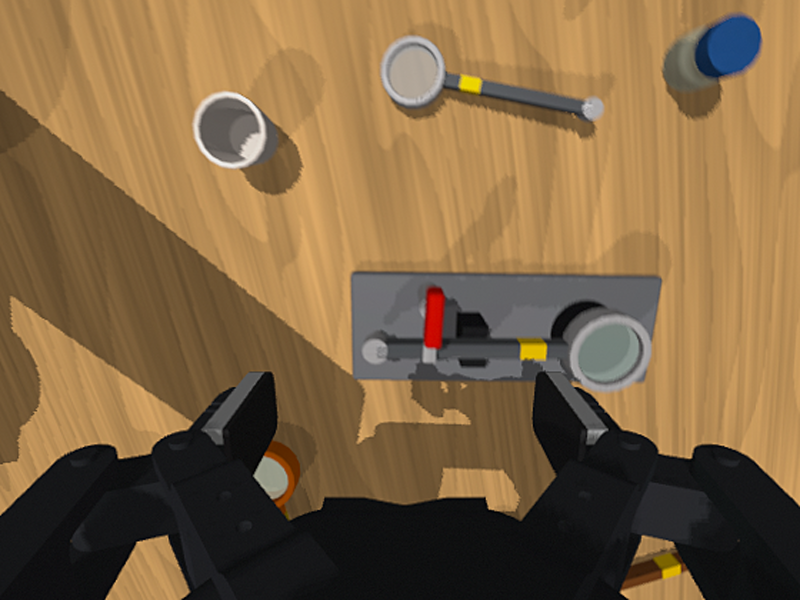

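The wrist view agrees with the projections: knob at about (434,318) vs predicted (432,320), band (533,350) vs (532,349). I'll move over the knob.

>>> servo_tool:
  steps:
    - {"hand": 0,"dx": 0.008,"dy": -0.012,"dz": -0.03}
    - {"hand": 0,"dx": 0.007,"dy": -0.012,"dz": -0.04}
    - {"hand": 0.3,"dx": 0,"dy": 0,"dz": -0.03}
    - {"hand": 0.3,"dx": 0,"dy": 0,"dz": -0.01}
    - {"hand": 0.3,"dx": 0,"dy": 0,"dz": 0}
    - {"hand": 0.3,"dx": 0,"dy": 0,"dz": 0}
    - {"hand": 0.3,"dx": 0,"dy": 0,"dz": 0}

```text
$.steps[0]: bad value
```

```bash
python3 - <<'E'
from h import *
o=manip.get_obs(); print(o['eef_pos'],o['tool_rot'])
c=snap('wrist','w2'); o=manip.get_obs(); print(o['eef_pos'],o['tool_rot'])
r=c['image'].astype(int); m=((r[...,0]>150)&(r[...,1]<50)&(r[...,2]<60)).astype(np.uint8)
n,l,s,ce=cv2.connectedComponentsWithStats(m); k=1+np.argmax(s[1:,4]); print(s[k],ce[k])
for dy in(-.02,.02):
  for dx in (-.006,.006):
    a=np.radians(-10.9); X=np.array([.515,-.146,.096])+np.array([dx*np.cos(a)-dy*np.sin(a),dx*np.sin(a)+dy*np.cos(a),0]); print(dx,dy,proj(c,X))
cv2.imwrite('pics/w2b.png',cv2.resize(cv2.imread('pics/w2.png'),(800,600)))
E
```

```text
[ 0.50333761 -0.12696326  0.40479869] [179.73812418   0.2341342   79.12991084]
[ 0.50200072 -0.12455518  0.40457968] [1.79853188e+02 1.09937228e-01 7.93313457e+01]
[291 198  13  39 413] [296.92009685 217.32687651]
-0.006 -0.02 [290.62899626 238.04888497]
0.006 -0.02 [302.99865993 238.02102996]
-0.006 0.02 [290.90389641 197.81259275]
0.006 0.02 [303.75275048 197.79581072]
```

View pics/w2b.png

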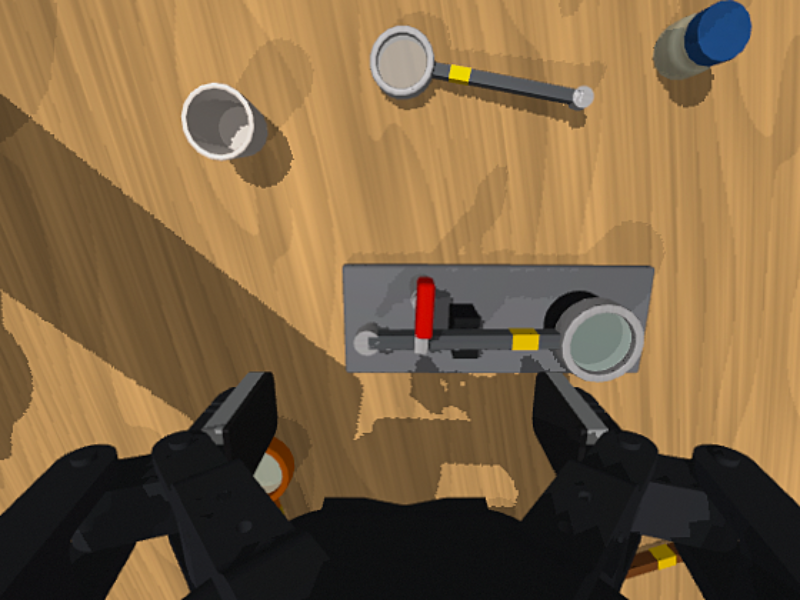

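The wrist view puts the knob mask exactly on the predicted rectangle (291–303, 198–236). Moves need all keys in each row.

>>> servo_tool:
  steps:
    - {"hand": 0,"dx": 0.008,"dy": -0.012,"dz": -0.03,"yaw": 0}
    - {"hand": 0,"dx": 0.007,"dy": -0.012,"dz": -0.04,"yaw": 0}
    - {"hand": 0.3,"dx": 0,"dy": 0,"dz": -0.03,"yaw": 0}
    - {"hand": 0.3,"dx": 0,"dy": 0,"dz": -0.01,"yaw": 0}
    - {"hand": 0.3,"dx": 0,"dy": 0,"dz": 0,"yaw": 0}
    - {"hand": 0.3,"dx": 0,"dy": 0,"dz": 0,"yaw": 0}
    - {"hand": 0.3,"dx": 0,"dy": 0,"dz": 0,"yaw": 0}
    - {"hand": 0.3,"dx": 0,"dy": 0,"dz": 0,"yaw": 0}

```text
t: 3.0
eef_pos: [0.5153, -0.1445, 0.2962]
tool_rot: [179.8, 0.0, 79.7]
wrist_force: [0.1, -0.4, 1.1]
finger_gap: 0.7
grip_force: 0.0
```

>>> servo_tool:
  steps:
    - {"hand": 0.3,"dx": 0,"dy": -0.001,"dz": -0.02,"yaw": -0.008}
    - {"hand": 0.3,"dx": 0,"dy": 0,"dz": -0.02,"yaw": 0}
    - {"hand": 0.3,"dx": 0,"dy": 0,"dz": -0.013,"yaw": 0}
    - {"hand": 0.3,"dx": 0,"dy": 0,"dz": 0,"yaw": 0}
    - {"hand": 0.3,"dx": 0,"dy": 0,"dz": 0,"yaw": 0}
    - {"hand": 0.6,"dx": 0,"dy": 0,"dz": 0,"yaw": 0}
    - {"hand": 1,"dx": 0,"dy": 0,"dz": 0,"yaw": 0}
    - {"hand": 1,"dx": 0,"dy": 0,"dz": 0,"yaw": 0}
    - {"hand": 1,"dx": 0,"dy": 0,"dz": 0,"yaw": 0}
    - {"hand": 1,"dx": 0,"dy": 0,"dz": 0,"yaw": 0}
    - {"hand": 1,"dx": 0,"dy": 0,"dz": 0,"yaw": 0}
    - {"hand": 1,"dx": 0,"dy": 0,"dz": 0,"yaw": 0}

```text
t: 4.2
eef_pos: [0.515, -0.1456, 0.2424]
tool_rot: [179.9, 0.0, 79.2]
wrist_force: [-0.7, 1.0, 5.3]
finger_gap: 0.133
grip_force: 58.3
```

>>> servo_tool:
  steps:
    - {"hand": 1,"dx": 0,"dy": 0,"dz": 0,"yaw": -0.1}
    - {"hand": 1,"dx": 0,"dy": 0,"dz": 0,"yaw": -0.1}
    - {"hand": 1,"dx": 0,"dy": 0,"dz": 0,"yaw": -0.1}
    - {"hand": 1,"dx": 0,"dy": 0,"dz": 0,"yaw": -0.1}
    - {"hand": 1,"dx": 0,"dy": 0,"dz": 0,"yaw": -0.1}
    - {"hand": 1,"dx": 0,"dy": 0,"dz": 0,"yaw": -0.1}
    - {"hand": 1,"dx": 0,"dy": 0,"dz": 0,"yaw": -0.1}
    - {"hand": 1,"dx": 0,"dy": 0,"dz": 0,"yaw": -0.1}
    - {"hand": 1,"dx": 0,"dy": 0,"dz": 0,"yaw": -0.1}
    - {"hand": 1,"dx": 0,"dy": 0,"dz": 0,"yaw": -0.1}
    - {"hand": 1,"dx": 0,"dy": 0,"dz": 0,"yaw": -0.1}
    - {"hand": 1,"dx": 0,"dy": 0,"dz": 0,"yaw": -0.1}
    - {"hand": 1,"dx": 0,"dy": 0,"dz": 0,"yaw": -0.1}
    - {"hand": 1,"dx": 0,"dy": 0,"dz": 0,"yaw": -0.1}
    - {"hand": 1,"dx": 0,"dy": 0,"dz": 0,"yaw": -0.1}
    - {"hand": 1,"dx": 0,"dy": 0,"dz": 0,"yaw": -0.07}
    - {"hand": 1,"dx": 0,"dy": 0,"dz": 0,"yaw": 0}
    - {"hand": 1,"dx": 0,"dy": 0,"dz": 0,"yaw": 0}

```text
t: 6.0
eef_pos: [0.5151, -0.1458, 0.2424]
tool_rot: [180.0, -0.1, -10.8]
wrist_force: [0.2, -0.4, 5.1]
finger_gap: 0.131
grip_force: 60.2
```

>>> servo_tool:
  steps:
    - {"hand": 0.6,"dx": 0,"dy": 0,"dz": 0,"yaw": 0}
    - {"hand": 0.6,"dx": 0,"dy": 0,"dz": 0,"yaw": 0}
    - {"hand": 0.6,"dx": 0,"dy": 0,"dz": 0,"yaw": 0}
    - {"hand": 0.6,"dx": 0,"dy": 0,"dz": 0.01,"yaw": 0}
    - {"hand": 0.6,"dx": 0,"dy": 0,"dz": 0.03,"yaw": 0}
    - {"hand": 0.6,"dx": 0,"dy": 0,"dz": 0.03,"yaw": 0}
    - {"hand": 0.6,"dx": 0.01,"dy": -0.007,"dz": 0.01,"yaw": 0}
    - {"hand": 0.6,"dx": 0.02,"dy": -0.014,"dz": 0,"yaw": 0}
    - {"hand": 0.6,"dx": 0.02,"dy": -0.014,"dz": 0,"yaw": 0}
    - {"hand": 0.6,"dx": 0.02,"dy": -0.014,"dz": 0,"yaw": 0}
    - {"hand": 0.4,"dx": 0.001,"dy": 0,"dz": 0,"yaw": 0}
    - {"hand": 0.4,"dx": 0,"dy": 0,"dz": 0,"yaw": 0}
    - {"hand": 0.4,"dx": 0,"dy": 0,"dz": 0,"yaw": 0}
    - {"hand": 0.4,"dx": 0,"dy": 0,"dz": 0,"yaw": 0}

```text
t: 7.4
eef_pos: [0.5848, -0.1938, 0.3216]
tool_rot: [-180.0, 0.1, -10.8]
wrist_force: [-0.5, 0.2, -0.2]
finger_gap: 0.603
grip_force: 0.0
```

```bash
python3 - <<'E'
from h import *
c=snap('wrist','w3'); o=manip.get_obs(); print(o['eef_pos'],o['tool_rot'])
r=c['image'].astype(int); m=((r[...,0]>150)&(r[...,1]>130)&(r[...,2]<80)).astype(np.uint8)
n,l,s,ce=cv2.connectedComponentsWithStats(m)
for k in range(1,n):
  if s[k,4]>60: print(s[k],ce[k],atz(c,*ce[k],.062))
cv2.imwrite('pics/w3b.png',cv2.resize(cv2.imread('pics/w3.png'),(800,600)))
E
```

```text
[ 0.58495714 -0.1938544   0.32170343] [-1.79977562e+02  5.10191429e-02 -1.07628054e+01]
[277 203  16  25 392] [284.34693878 215.02806122] [ 0.58724918 -0.19565908  0.062     ]
[ 77 246  11  16 139] [ 82.39568345 253.34532374] [ 0.58621024 -0.02651204  0.062     ]
```

View pics/w3b.png

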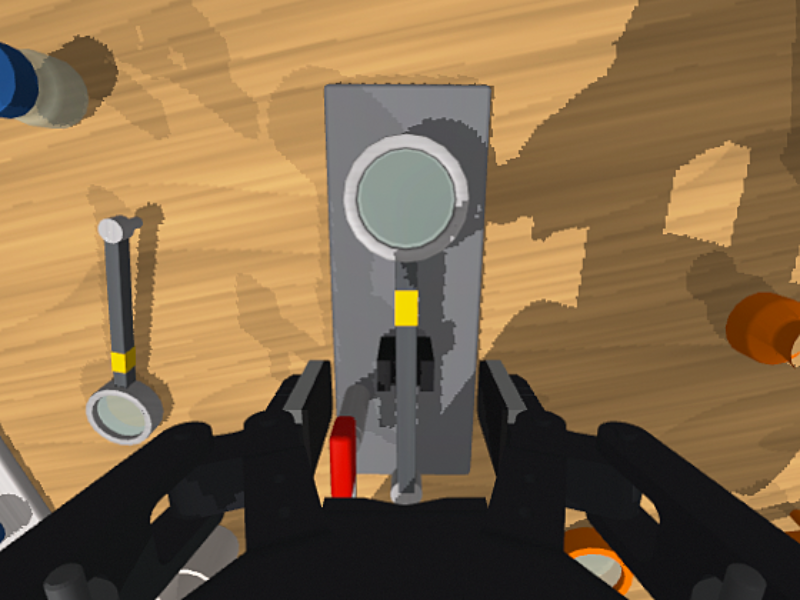

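The wrist view shows the knob turned with its finger beside the bar (red bar at (343,457)), leaving the magnifier clear. The yellow band is at (406,308), about 2 mm off, so I'll correct, descend and grip.

>>> servo_tool:
  steps:
    - {"hand": 0.4,"dx": 0.002,"dy": -0.0015,"dz": -0.02,"yaw": 0}
    - {"hand": 0.4,"dx": 0,"dy": 0,"dz": -0.03,"yaw": 0}
    - {"hand": 0.4,"dx": 0,"dy": 0,"dz": -0.03,"yaw": 0}
    - {"hand": 0.4,"dx": 0,"dy": 0,"dz": -0.02,"yaw": 0}
    - {"hand": 0.4,"dx": 0,"dy": 0,"dz": -0.012,"yaw": 0}
    - {"hand": 0.4,"dx": 0,"dy": 0,"dz": 0,"yaw": 0}
    - {"hand": 0.4,"dx": 0,"dy": 0,"dz": 0,"yaw": 0}
    - {"hand": 0.6,"dx": 0,"dy": 0,"dz": 0,"yaw": 0}
    - {"hand": 0.75,"dx": 0,"dy": 0,"dz": 0,"yaw": 0}
    - {"hand": 1,"dx": 0,"dy": 0,"dz": 0,"yaw": 0}
    - {"hand": 1,"dx": 0,"dy": 0,"dz": 0,"yaw": 0}
    - {"hand": 1,"dx": 0,"dy": 0,"dz": 0,"yaw": 0}
    - {"hand": 1,"dx": 0,"dy": 0,"dz": 0,"yaw": 0}
    - {"hand": 1,"dx": 0,"dy": 0,"dz": 0,"yaw": 0}

```text
t: 8.85
eef_pos: [0.5882, -0.196, 0.2109]
tool_rot: [180.0, -0.1, -10.8]
wrist_force: [-0.4, 0.7, 5.7]
finger_gap: 0.127
grip_force: 59.5
```

>>> servo_tool:
  steps:
    - {"hand": 1,"dx": 0,"dy": 0,"dz": 0.004,"yaw": 0}
    - {"hand": 1,"dx": 0,"dy": 0,"dz": 0.006,"yaw": 0}
    - {"hand": 1,"dx": 0,"dy": 0,"dz": 0.01,"yaw": 0}
    - {"hand": 1,"dx": 0,"dy": 0,"dz": 0.01,"yaw": 0}
    - {"hand": 1,"dx": 0,"dy": 0,"dz": 0.015,"yaw": 0}
    - {"hand": 1,"dx": 0,"dy": 0,"dz": 0.02,"yaw": 0}
    - {"hand": 1,"dx": 0,"dy": 0,"dz": 0.02,"yaw": 0}
    - {"hand": 1,"dx": 0,"dy": 0,"dz": 0.02,"yaw": 0}
    - {"hand": 1,"dx": 0,"dy": 0,"dz": 0.015,"yaw": 0}
    - {"hand": 1,"dx": 0,"dy": 0,"dz": 0.008,"yaw": 0}
    - {"hand": 1,"dx": 0,"dy": 0,"dz": 0.002,"yaw": 0}
    - {"hand": 1,"dx": 0,"dy": 0,"dz": 0,"yaw": 0}
    - {"hand": 1,"dx": 0,"dy": 0,"dz": 0,"yaw": 0}

```text
t: 10.15
eef_pos: [0.5873, -0.1958, 0.3389]
tool_rot: [-180.0, 0.1, -10.8]
wrist_force: [-0.1, 0.1, -3.9]
finger_gap: 0.127
grip_force: 58.7
```

```bash
python3 - <<'E'
from h import *
o=manip.get_obs(); print(o['eef_pos'],o['tool_rot'],o['wrist_force'],o['ft_torque'])
c=snap('side','s1');s=cv2.imread('pics/s1.png')[170:270,230:430];cv2.imwrite('pics/s1b.png',cv2.resize(s,(800,400),interpolation=cv2.INTER_CUBIC))
E
```

```text
[ 0.58733767 -0.195832    0.33885667] [-1.79971453e+02  9.06881500e-02 -1.07842207e+01] [-0.11251396  0.13696872 -3.93043117] [-0.01335737 -0.02761741  0.0634854 ]
```

View pics/s1b.png

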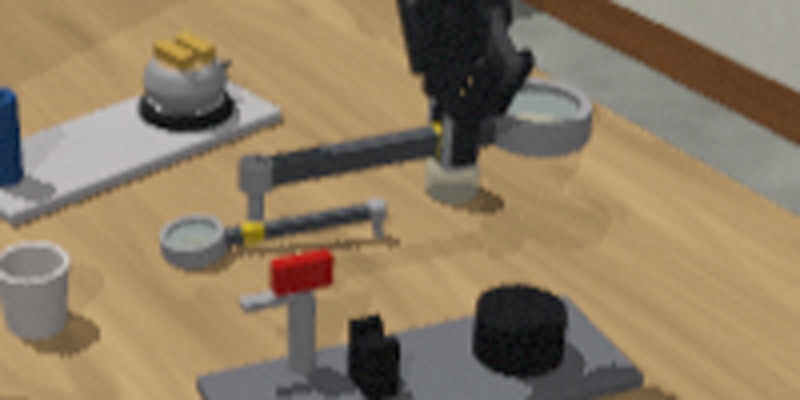

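The side view shows the magnifier hanging level at pin tip (257,218) and lens (545,102) in the crop, with the dock empty and the latch in place. I'll carry it part-way and look at the stand.

>>> servo_tool:
  steps:
    - {"hand": 1,"dx": 0,"dy": 0.005,"dz": 0,"yaw": 0.008}
    - {"hand": 1,"dx": 0,"dy": 0.01,"dz": 0,"yaw": 0.015}
    - {"hand": 1,"dx": -0.001,"dy": 0.018,"dz": 0,"yaw": 0.025}
    - {"hand": 1,"dx": -0.002,"dy": 0.025,"dz": 0,"yaw": 0.03}
    - {"hand": 1,"dx": -0.002,"dy": 0.028,"dz": 0,"yaw": 0.035}
    - {"hand": 1,"dx": -0.002,"dy": 0.028,"dz": 0,"yaw": 0.035}
    - {"hand": 1,"dx": -0.002,"dy": 0.028,"dz": 0,"yaw": 0.035}
    - {"hand": 1,"dx": -0.002,"dy": 0.028,"dz": 0,"yaw": 0.035}
    - {"hand": 1,"dx": -0.002,"dy": 0.028,"dz": 0,"yaw": 0.035}
    - {"hand": 1,"dx": -0.002,"dy": 0.025,"dz": 0,"yaw": 0.03}
    - {"hand": 1,"dx": 0,"dy": 0.018,"dz": 0,"yaw": 0.025}
    - {"hand": 1,"dx": 0,"dy": 0.01,"dz": 0,"yaw": 0.015}
    - {"hand": 1,"dx": 0,"dy": 0.005,"dz": 0,"yaw": 0.01}
    - {"hand": 1,"dx": 0,"dy": 0,"dz": 0,"yaw": 0}
    - {"hand": 1,"dx": 0,"dy": 0,"dz": 0,"yaw": 0}
    - {"hand": 1,"dx": 0,"dy": 0,"dz": 0,"yaw": 0}

```text
t: 11.8
eef_pos: [0.5728, 0.0592, 0.3396]
tool_rot: [180.0, 0.0, 8.2]
wrist_force: [0.5, 0.3, -4.6]
finger_gap: 0.125
grip_force: 58.7
```

```bash
python3 - <<'E'
from h import *
c=snap('wrist','w4');o=manip.get_obs(); print(o['eef_pos'],o['tool_rot'],o['wrist_force'])
print('post',proj(c,(.4525,.1803,.085)),'vise',proj(c,(.6285,.2058,.074)))
cv2.imwrite('pics/w4b.png',cv2.resize(cv2.imread('pics/w4.png'),(800,600),interpolation=cv2.INTER_CUBIC))
s=load('s1'); a=np.radians(-10.78); O=np.array([.5873,-.1958,.174])
for n,x,z in [('pin',-.122,-.022),('lenstop',.058,.022)]:
  u=proj(s,O+[x*np.cos(a),x*np.sin(a),z]); print(n,(u-[230,170])*4)
E
```

```text
[0.57283685 0.05922461 0.3396483 ] [1.79995262e+02 2.29079142e-03 8.22969517e+00] [ 0.31974658  0.07400379 -4.0244068 ]
post [124.86306724 332.39738557] vise [ 98.35349449 118.66558539]
pin [256.66873078 218.18176209]
lenstop [539.23286829  98.70511573]
```

View pics/w4b.png

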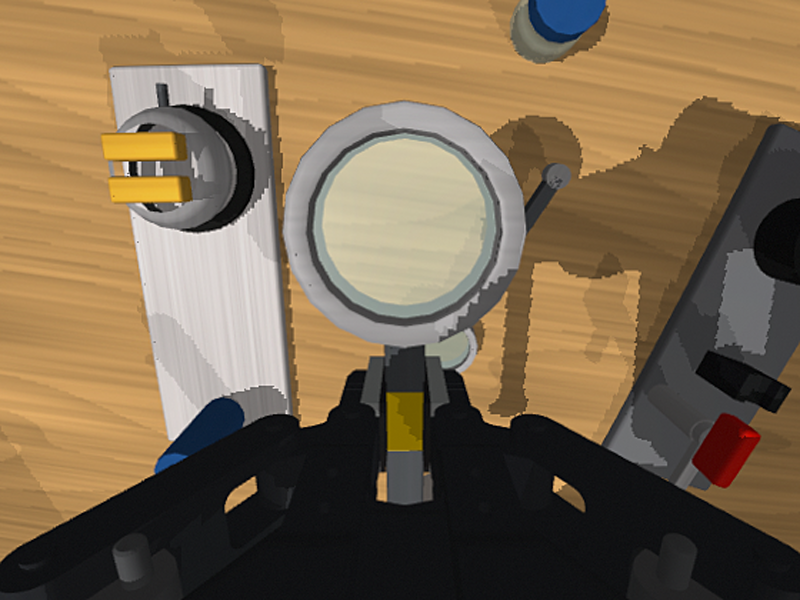

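```bash
python3 - <<'E'
from h import *
from scipy.optimize import least_squares
t=load('top0');w=load('w4')
T=lambda x,y:(180+(x-378+.5)/5.4-.5,155+(y+.5)/5.4-.5)
W=lambda x,y:((x+.5)/1.4286-.5,(y+.5)/1.4286-.5)
L=.135;B=.05
obs=[(t,T(433,84),(L,B,.012,1),1),(t,T(617,60),(L,-B,.012,1),1),(t,T(686,558),(-L,-B,.012,1),1),(t,T(498,582),(-L,B,.012,1),1),
(t,T(564,523),(-.122,0,.085,0),1),(t,T(523,174),(.058,0,.074,0),1),
(w,W(110,67),(L,B,.012,1),.4),(w,W(267,65),(L,-B,.012,1),.4),(w,W(143,167),(.058,0,.074,0),.4)]
def f(p):
    r=[];c,s=np.cos(p[2]),np.sin(p[2])
    for cam,uv,(x,y,z,k),wt in obs:
        x+=k*p[3]; r+=list((proj(cam,(p[0]+c*x-s*y,p[1]+s*x+c*y,z))-uv)*wt)
    return np.array(r)
q=least_squares(f,[.572,.1975,.145,-.012],loss='soft_l1');print(q.x,np.degrees(q.x[2]));print(f(q.x).reshape(-1,2).round(2).tolist())
E
```

```text
[ 0.57258012  0.19693541  0.13925004 -0.01372213] 7.978439329199974
[[0.51, -0.29], [0.84, -0.5], [-0.12, 0.86], [-0.2, 1.01], [0.48, 0.27], [0.54, -0.34], [-0.67, -0.13], [-0.58, -0.31], [-0.21, -0.01]]
```

>>> servo_tool:
  steps:
    - {"hand": 1,"dx": 0,"dy": 0.005,"dz": 0,"yaw": 0}
    - {"hand": 1,"dx": 0,"dy": 0.012,"dz": 0,"yaw": 0}
    - {"hand": 1,"dx": 0,"dy": 0.02,"dz": 0,"yaw": 0}
    - {"hand": 1,"dx": 0,"dy": 0.022,"dz": 0,"yaw": 0}
    - {"hand": 1,"dx": 0,"dy": 0.022,"dz": 0,"yaw": 0}
    - {"hand": 1,"dx": 0,"dy": 0.02,"dz": 0,"yaw": 0}
    - {"hand": 1,"dx": 0,"dy": 0.018,"dz": 0,"yaw": 0}
    - {"hand": 1,"dx": 0,"dy": 0.012,"dz": 0,"yaw": 0}
    - {"hand": 1,"dx": 0,"dy": 0.006,"dz": -0.003,"yaw": 0}
    - {"hand": 1,"dx": 0,"dy": 0,"dz": -0.006,"yaw": -0.002}
    - {"hand": 1,"dx": 0,"dy": 0,"dz": -0.008,"yaw": 0}
    - {"hand": 1,"dx": 0,"dy": 0,"dz": -0.006,"yaw": 0}
    - {"hand": 1,"dx": 0,"dy": 0,"dz": -0.004,"yaw": 0}
    - {"hand": 1,"dx": 0,"dy": 0,"dz": -0.001,"yaw": 0}
    - {"hand": 1,"dx": 0,"dy": 0,"dz": 0,"yaw": 0}
    - {"hand": 1,"dx": 0,"dy": 0,"dz": 0,"yaw": 0}
    - {"hand": 1,"dx": 0,"dy": 0,"dz": 0,"yaw": 0}
    - {"hand": 1,"dx": 0,"dy": 0,"dz": 0,"yaw": 0}

```text
t: 13.65
eef_pos: [0.5728, 0.1971, 0.312]
tool_rot: [-180.0, -0.0, 8.2]
wrist_force: [0.6, 0.3, -4.9]
finger_gap: 0.124
grip_force: 58.8
```

```bash
python3 - <<'E'
from h import *
s=snap('side','s2');w=snap('wrist','w5');o=manip.get_obs(); print(o['eef_pos'],o['tool_rot'],o['wrist_force'],o['qvel'].round(2))
a=np.radians(o['tool_rot'][2]); e=np.array([np.cos(a),np.sin(a),0]); O=np.array([*o['eef_pos'][:2],.147])
st=np.array([.5726,.1969,0]); b=np.radians(8);es=np.array([np.cos(b),np.sin(b),0])
P={'pin':O-.122*e-[0,0,.022],'lenstop':O+.058*e+[0,0,.022],'post':st-.122*es+[0,0,.085],'vise':st+.058*es+[0,0,.074]}
x0,y0=200,140
for k,X in P.items(): print(k,'side crop',((proj(s,X)-[x0,y0]+.5)*6).round(1),'wrist half',(proj(w,X)*.75).round(1))
A=cv2.resize(cv2.imread('pics/s2.png')[y0:y0+100,x0:x0+120],(720,600),interpolation=cv2.INTER_CUBIC)
cv2.imwrite('pics/fin.png',A)
cv2.imwrite('pics/fin2.png',cv2.resize(cv2.imread('pics/w5.png'),(800,600)))
E
```

```text
[0.57280968 0.19703093 0.31189296] [-1.79991715e+02 -2.50678920e-02  8.18296566e+00] [-0.05061942  0.82742185 -4.7238092 ] [ 0.01  0.05  0.02  0.05 -0.07  0.02]
pin side crop [169.7 253.3] wrist half [211.9 317.9]
lenstop side crop [454.2  83.9] wrist half [211.3 118.5]
post side crop [175.5 325. ] wrist half [211.6 283.3]
vise side crop [458.5 247.5] wrist half [212.  108.6]
```

View pics/fin.png

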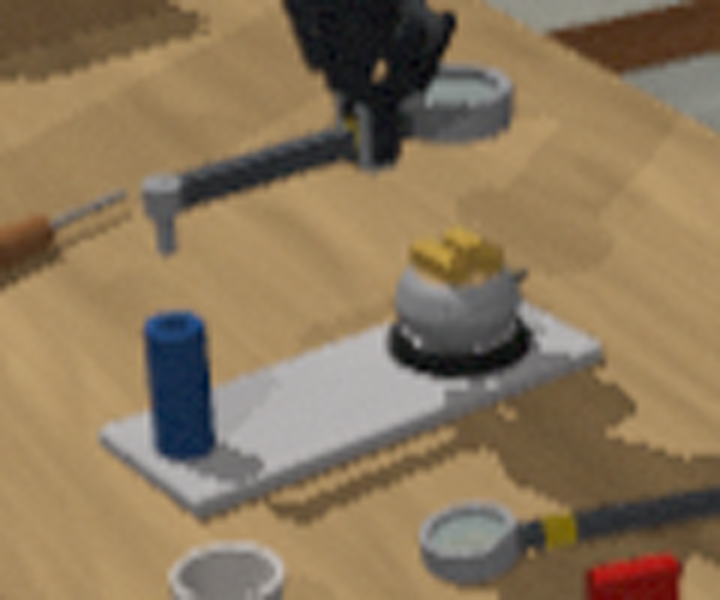

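The side crop shows the pin tip at (166,253) above the socket at (176,323), and the lens level above the vise jaws at (456,252). That is within about 2 mm of the prediction. I'll check yaw in the last wrist picture.

View pics/fin2.png

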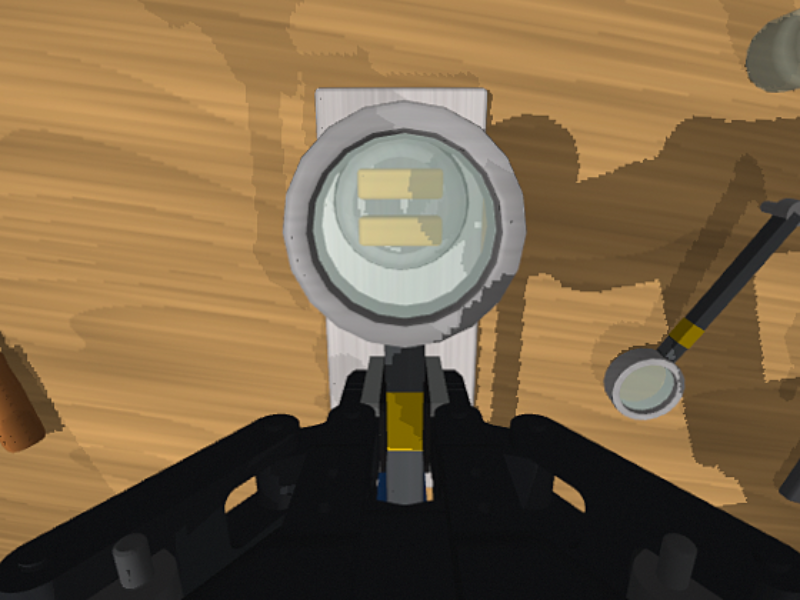

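The wrist view shows the ring centre at (405,224) and the jaws seen through the lens centred at (400,207), so the lens is 1–2 mm to the right. I'll make one small trim and then hand in.

>>> servo_tool:
  steps:
    - {"hand": 1,"dx": 0,"dy": 0.001,"dz": 0,"yaw": 0.01}
    - {"hand": 1,"dx": 0,"dy": 0,"dz": 0,"yaw": 0}
    - {"hand": 1,"dx": 0,"dy": 0,"dz": 0,"yaw": 0}
    - {"hand": 1,"dx": 0,"dy": 0,"dz": 0,"yaw": 0}
    - {"hand": 1,"dx": 0,"dy": 0,"dz": 0,"yaw": 0}
    - {"hand": 1,"dx": 0,"dy": 0,"dz": 0,"yaw": 0}
    - {"hand": 1,"dx": 0,"dy": 0,"dz": 0,"yaw": 0}
    - {"hand": 1,"dx": 0,"dy": 0,"dz": 0,"yaw": 0}
    - {"hand": 1,"dx": 0,"dy": 0,"dz": 0,"yaw": 0}
    - {"hand": 1,"dx": 0,"dy": 0,"dz": 0,"yaw": 0}

```text
t: 14.75
eef_pos: [0.5728, 0.198, 0.3117]
tool_rot: [-180.0, -0.0, 8.8]
wrist_force: [-0.0, 0.3, -4.5]
finger_gap: 0.125
grip_force: 58.8
```

```bash
python3 -c "
from bench import manip
o=manip.get_obs();print(o['eef_pos'],o['tool_rot'],o['qvel'].round(2));print(manip.sign_off())"
```

```text
[0.57275002 0.19802314 0.31167679] [-1.79994026e+02 -3.80940761e-03  8.75533203e+00] [ 0.   -0.07 -0.04  0.05  0.   -0.02]
the job is handed in; nothing more can be done
None
```

The job is handed in: I turned the latch a quarter turn clockwise, and the arm is holding the magnifier level and still over the stand, the pin tip about 4 cm above the socket and the pin and lens lined up to about 2 mm by my camera measurements; the sign-off gave no verdict.

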